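Return the consumables to their colour-coded docks

TASK

Before the next run, put the two tins with coloured lids and the two capped tubes back into their holders: each goes, upright, into the holder whose collar has the colour of its lid or cap, and must sit right down on the holder's floor. Keep the tubes upright on the way, and leave the plain white tin and the black-capped marker that lie among them where they are.

Things in the scene. Friction and masses are not known exactly. Their poses are not given: they have to be found in the camera images.
- blue_tin: Round white tin with a blue lid, 56 mm in diameter over the lid (top 11 mm), 54 mm below it, 28 mm high. Origin at the centre of its underside, z up. Pinch across the lid from above; a round lid, so any yaw will do.
- yellow_tin: Round white tin with a yellow lid, 42 mm in diameter over the lid (top 8 mm), 40 mm below it, 22 mm high. Origin at the centre of its underside, z up. Pinch across the lid from above; a round lid, so any yaw will do.
- teal_tube: White tube with a teal green cap. Round 50 ml centrifuge tube that stands upright on a flat foot: 114 mm high, body 29 mm in diameter, screw cap 32 mm in diameter over the top 14 mm. Origin at the centre of its foot, z up along the tube. Pinch the cap from above, any yaw.
- red_tube: White tube with an orange-red cap. Round 50 ml centrifuge tube that stands upright on a flat foot: 114 mm high, body 29 mm in diameter, screw cap 32 mm in diameter over the top 14 mm. Origin at the centre of its foot, z up along the tube. Pinch the cap from above, any yaw.
- dock_blue: Fixed holder for the blue-lidded tin: a square black foot plate 92 x 92 mm, 3 mm thick, with a round blue collar on it, 68 mm inside and 80 mm outside diameter, open at the top. Origin at the centre of its underside, on the bench; the floor inside is 3 mm and the collar's top 8 mm above it. z up.
- dock_yellow: Fixed holder for the yellow-lidded tin: a square black foot plate 78 x 78 mm, 3 mm thick, with a round yellow collar on it, 54 mm inside and 66 mm outside diameter, open at the top. Origin at the centre of its underside, on the bench; the floor inside is 3 mm and the collar's top 8 mm above it. z up.
- dock_teal: Fixed holder for the teal-capped tube: a square black foot plate 66 x 66 mm, 3 mm thick, with a round teal green collar on it, 44 mm inside and 54 mm outside diameter, open at the top. Origin at the centre of its underside, on the bench; the floor inside is 3 mm and the collar's top 43 mm above it. z up.
- dock_red: Fixed holder for the red-capped tube: a square black foot plate 66 x 66 mm, 3 mm thick, with a round orange-red collar on it, 44 mm inside and 54 mm outside diameter, open at the top. Origin at the centre of its underside, on the bench; the floor inside is 3 mm and the collar's top 43 mm above it. z up.
- white_tin: Bystander: round tin, white all over, 50 mm in diameter, 32 mm high, loose among the others; it has no holder and stays where it is. Origin at the centre of its underside.
- marker: Bystander: white marker pen with a black cap, 140 mm long, 12 mm wide, 15 mm high, lying loose between the others; it stays where it is. Origin at the centre of its underside, y along the pen.

How it is judged:
At the end, for the whole second after the job is handed in: Each of the four things stands in the holder of its own colour: centred within 12 mm, its underside no more than 7 mm above the bench (the holder's floor is at 3 mm), within 0.08 rad of upright, and at rest (horizontal distance between blue_tin and dock_blue below 0.012 m and z of blue_tin in the frame of dock_blue below 0.007 m and angle between each of blue_tin, yellow_tin, teal_tube, red_tube's own z axis and vertical below 0.08 rad and linear speed of each of blue_tin, yellow_tin, teal_tube, red_tube below 0.02 m/s and horizontal distance between yellow_tin and dock_yellow below 0.012 m and z of yellow_tin in the frame of dock_yellow below 0.007 m and horizontal distance between teal_tube and dock_teal below 0.012 m and z of teal_tube in the frame of dock_teal below 0.007 m and horizontal distance between red_tube and dock_red below 0.012 m and z of red_tube in the frame of dock_red below 0.007 m); the robot touches nothing.
It fails at once if a tube is tipped by more than 0.6 rad (angle between any of teal_tube, red_tube's own z axis and vertical above 0.6 rad).
It fails at once if the white tin or the marker is moved by more than 40 mm (distance of any of white_tin, marker from where it was at the start of the episode above 0.04 m).
It also fails if it takes over 109 s, if anything falls off the work surface, if the arm or the gripper's body presses on something with over 40 N, if the wrist force passes 120 N, or if a joint passes its speed limit or range.

ROBOT

A 7-joint arm with a two-finger parallel gripper is mounted at the origin on the work surface; the furniture and walls round the work are solid. World frame = base frame: x ahead of the robot, y to its left, z up, the work surface at z = 0. Lengths are in m, angles in rad, forces in N, time in s.
With the tool pointing down it reaches from about 0.35 to 0.9 m from the base axis. Payload 19.9 kg.
Tool frame: the origin (TCP) lies midway between the tips of the shut fingers; the grasp point (between the pads) lies 19 mm behind it; z points along the fingers, y is the line along which they close (so a half turn about z gives the same grasp; the last joint's range is limited). The gripper opens to 85 mm and grips with 20 to 120 N. Pads are 22 mm wide; open, the fingers measure 114 mm over their backs; the gripper's body (76 mm by 85 mm) begins 54 mm behind the grasp point. The pads swing forward as they close: fully open they stand 13 mm farther back than shut.
Start: joints at [-0.042, 0.417, -0.01, 1.614, 0.005, 1.111, -0.053], TCP at [0.625, 0, 0.194] pointing down, gripper open.
Joint ranges: [-2.81, 2.81], [-0.39, 2.02], [-1.27, 1.25], [0.06, 2.57], [-1.19, 4.33], [0.19, 2], [-2.82, 2.82]. Speed limits (rad/s): [1.89, 1.89, 2.39, 2.39, 3.01, 3.01, 3.01].

INTERFACE

Orientations are given as a 3x3 rotation matrix whose columns are the frame's x, y, z axes.
In Python, from station import ctrl, imaging gives the robot as it stands. The module is installed in compiled form; this text tells all that it offers. Calls block until the motion is done:
- ctrl.movep(position, orientation): joint-space move of the TCP to a pose.
- ctrl.servo_line(position, rate=0.15, orientation=None, guard=None): straight line of the TCP; orientation=None keeps the orientation; rate is the mean speed in m/s. With guard (N) it stops when the force on the tool has changed by that much, and returns True; else False.
- ctrl.movej(angles): joint-space move.
- ctrl.gripper_open() and ctrl.gripper_close(newtons=None): open the fingers fully, or close them until they stop; newtons is the grip in N (None keeps the last).
- ctrl.dwell(seconds).
- ctrl.solve_ik(position, orientation): joint angles nearest the present ones, or None.
- imaging.grab_frame(name): name is "scene" or "side" or "wrist"; returns a dict with "image" (480x640x3 uint8, blue, green, red), "range_z" (480x640 float32, m along the optical axis (not along the pixel's ray), 0 where there is no reading), "fx", "fy", "cx", "cy" (pixels), "k1" (the pictures are not rectified: a ray, as slopes to the right and down, at radius r is drawn at 1 + k1 r^2 times it, then the intrinsics apply), "R" (3x3) and "t" (3): a world point X has camera coordinates R X + t. Camera axes: x right, y down, z forward; pixel columns grow to the right and rows downward; lengths in m; the calibration is good to about 2 mm. A picture is of the moment at which its call begins.
A pose or a line that the arm cannot do raises ctrl.IKError and nothing moves.
- ctrl.finish_job(): hands the job in; it is judged then, once.
Readings, each from a call of its own:
- ctrl.get_time_s(): time.
- ctrl.get_joint_positions(): joint angles.
- ctrl.get_joint_vel(): joint speeds.
- ctrl.get_effort(): joint torques, N m.
- ctrl.get_tool_pos(): TCP position.
- ctrl.get_tool_rot(): TCP orientation.
- ctrl.get_wrist_force(): force on the tool from outside, world axes, zero at the start.
- ctrl.get_moment(): the same for the moment, N m.
- ctrl.get_grip_width(): finger opening in m.
- ctrl.get_gripper_force(): force on a finger pad.
Only numpy, scipy, OpenCV 4.12 (cv2) and the standard library are available. Lean on these libraries where they do the work, as an engineer would, in place of code of your own. Each camera call takes 0.05 s, during which the arm holds its last target. There are 200 camera calls.

## Working session

There is one attempt and no reset: what is moved stays moved. The work goes in short steps, each a Python script; the robot and the scene stay as the last script left them, time stands still between calls to the robot, and variables do not carry over. Pictures are saved under pics/ and viewed, at most 14 in all, crops included, and the job is handed in when it is done.

```bash
mkdir -p pics; ls
python3 - <<'E'
from station import ctrl, imaging
import cv2,numpy as np
for n in ["scene","side","wrist"]:
    f=imaging.grab_frame(n); cv2.imwrite(f"pics/{n}0.png",f["image"])
    R=np.array(f["R"]);print(n,f["fx"],f["fy"],f["cx"],f["cy"],f["k1"],(-R.T@f["t"]).round(3),R.round(3).tolist())
print(ctrl.get_time_s(),ctrl.get_tool_rot())
E
```

```text
pics
scene 565.3148898427572 565.3148898427572 309.8622101408241 233.93969144414646 0.02827697624519151 [ 1.134 -0.086  0.784] [[0.034, 0.999, 0.017], [0.77, -0.015, -0.638], [-0.638, 0.035, -0.77]]
side 604.8058008930095 604.8058008930095 310.3560103658232 244.7635134227494 -0.09125464554261632 [ 0.325 -0.9    0.56 ] [[0.975, -0.223, -0.011], [-0.119, -0.475, -0.872], [0.189, 0.851, -0.49]]
wrist 359.5138369274867 359.5138369274867 317.61930233735353 230.68226084117535 -0.038739054786449144 [0.625 0.069 0.374] [[1.0, 0.0, -0.002], [0.001, -0.961, 0.275], [-0.002, -0.275, -0.961]]
0.15 [[-3.13116918e-05  9.99999536e-01 -9.62324149e-04]
 [ 9.99999997e-01  3.12461833e-05 -6.80882419e-05]
 [-6.80581413e-05 -9.62326278e-04 -9.99999535e-01]]
```

View pics/scene0.png

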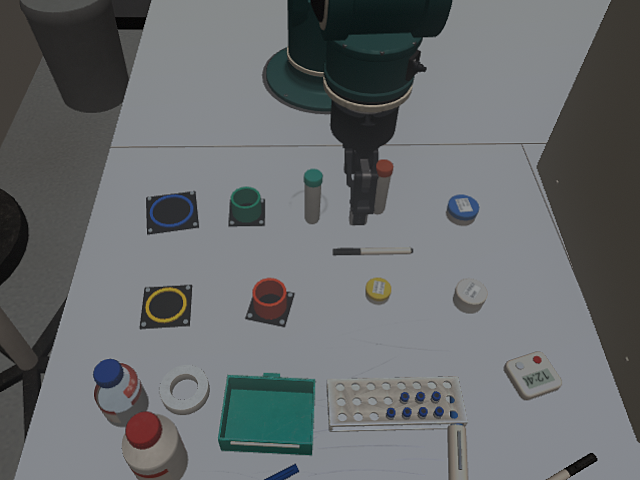

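View pics/side0.png

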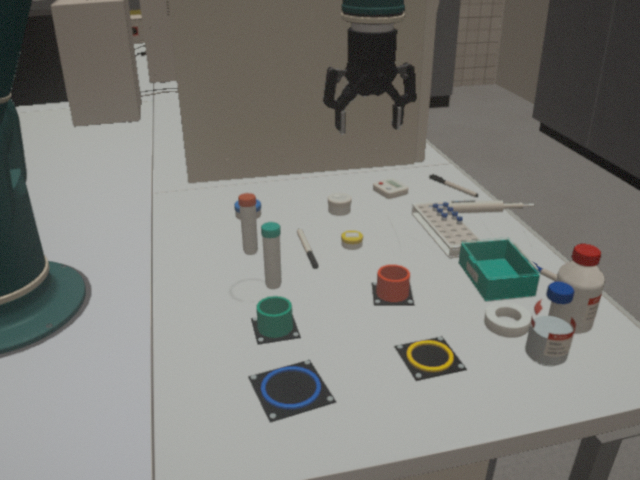

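View pics/wrist0.png

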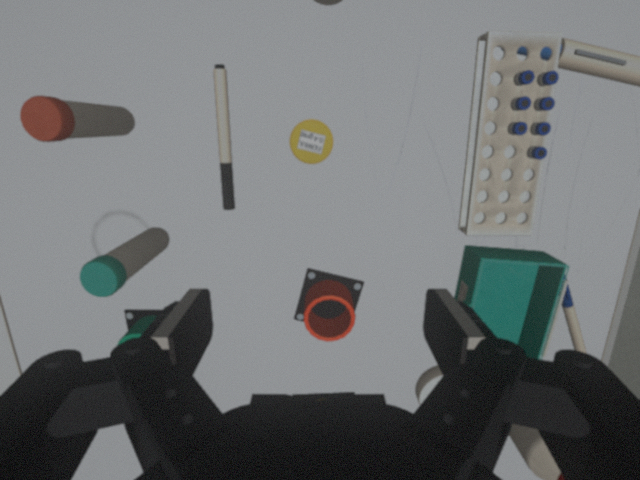

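The scene view shows the blue lid at (463,208), yellow lid (378,289), teal cap (313,178) and red cap (384,168, near the gripper). The holders are blue (171,212), yellow (166,306), teal (246,205) and red (270,298). The side view agrees, with the blue lid partly behind the red tube at (248,205). The wrist view shows the red and teal tubes, the yellow tin and the marker. Next I move the arm to two viewpoints and triangulate the lids, caps and collars across all views.

```bash
cat > h.py <<'E'
from station import ctrl, imaging
import cv2, numpy as np
RD=np.array([[-1.,0,0],[0,1,0],[0,0,-1]])   # tool down, fingers close along world y
HUE=dict(blue=(98,125),yellow=(18,36),teal=(68,95),red=(0,14))
SEED=dict(blue_tin=(463,208,.022),yellow_tin=(378,289,.018),teal_tube=(313,178,.107),red_tube=(384,168,.107),
  dock_blue=(171,212,.006),dock_yellow=(166,306,.006),dock_teal=(246,205,.023),dock_red=(270,298,.023))
def col(n): return [c for c in HUE if c in n][0]
def ray(f,uv):
    d=np.array([(uv[0]-f["cx"])/f["fx"],(uv[1]-f["cy"])/f["fy"]]); s=d.copy()
    for _ in range(10): s=d/(1+f["k1"]*(s@s))
    R=np.array(f["R"]); v=R.T@np.array([*s,1]); return -R.T@np.array(f["t"]),v/np.linalg.norm(v)
def on_plane(f,uv,z): c,v=ray(f,uv); return c+v*(z-c[2])/v[2]
def proj(f,X):
    p=np.array(f["R"])@X+np.array(f["t"]); s=p[:2]/p[2]; s=s*(1+f["k1"]*(s@s))
    return np.array([f["fx"]*s[0]+f["cx"],f["fy"]*s[1]+f["cy"]]) if p[2]>0 else np.array([-1e3,-1e3])
def blobs(f,c):
    hsv=cv2.cvtColor(f["image"],cv2.COLOR_BGR2HSV); lo,hi=HUE[c]
    m=cv2.inRange(hsv,(lo,100,30),(hi,255,255))
    if c=="red": m|=cv2.inRange(hsv,(173,100,30),(180,255,255))
    m=cv2.morphologyEx(m,cv2.MORPH_CLOSE,np.ones((5,5)))
    out=[]
    for k in cv2.findContours(m,cv2.RETR_EXTERNAL,cv2.CHAIN_APPROX_NONE)[0]:
        x,y,w,h=cv2.boundingRect(k)
        if cv2.contourArea(k)<120 or x<2 or y<2 or x+w>638 or y+h>478: continue
        M=cv2.moments(cv2.convexHull(k)); out.append((np.array([M["m10"],M["m01"]])/M["m00"],M["m00"]))
    return out
def tri(L):
    A=sum(np.eye(3)-np.outer(v,v) for c,v in L); b=sum((np.eye(3)-np.outer(v,v))@c for c,v in L)
    return np.linalg.solve(A,b)
def locate(n,frames,X,gate=35):
    L=[]
    for k,f in frames.items():
        p=proj(f,X); B=sorted(blobs(f,col(n)),key=lambda b:np.hypot(*(b[0]-p)))
        if B and np.hypot(*(B[0][0]-p))<gate: L.append((k,B[0],*ray(f,B[0][0])))
    P=tri([l[2:] for l in L]) if len(L)>1 else None
    return P,[(l[0],l[1][0].round().astype(int).tolist(),int(l[1][1]),
       None if P is None else round(1e3*np.linalg.norm(np.cross(P-l[2],l[3])),1)) for l in L]
E
python3 - <<'E'
from h import *
import pickle
F={}
F["w0"]=imaging.grab_frame("wrist"); s0=imaging.grab_frame("scene")
F["side0"]=imaging.grab_frame("side")
ctrl.movep([.5,-.2,.33],RD); F["w1"]=imaging.grab_frame("wrist")
ctrl.movep([.5,.15,.33],RD); F["w2"]=imaging.grab_frame("wrist"); F["scene"]=imaging.grab_frame("scene"); F["side"]=imaging.grab_frame("side")
pickle.dump((F,s0),open("F.pkl","wb")); print(ctrl.get_time_s())
for n,s in SEED.items():
    P,i=locate(n,F,on_plane(s0,s[:2],s[2])); print(n,None if P is None else P.round(4)); print("  ",i)
for k in ["w1","w2"]: cv2.imwrite(f"pics/{k}.png",F[k]["image"])
cv2.imwrite("pics/w12.png",cv2.resize(np.vstack([F["w1"]["image"],F["w2"]["image"]]),(400,600)))
E
```

```text
3.5667
blue_tin [0.4447 0.231  0.0238]
   [('w2', [381, 139], 1305, np.float64(0.2)), ('scene', [463, 207], 549, np.float64(0.2))]
yellow_tin [0.6181 0.0565 0.0169]
   [('w0', [311, 141], 1398, np.float64(0.4)), ('w1', [492, 261], 550, np.float64(0.7)), ('w2', [256, 261], 558, np.float64(0.3)), ('scene', [378, 289], 421, np.float64(1.0)), ('side', [352, 237], 191, np.float64(1.2))]
teal_tube [ 0.4497 -0.0459  0.1073]
   [('w0', [102, 276], 1252, np.float64(0.3)), ('side0', [270, 229], 182, np.float64(0.7)), ('w1', [459, 147], 569, np.float64(1.0)), ('w2', [142, 147], 609, np.float64(0.8)), ('scene', [313, 177], 230, np.float64(0.8)), ('side', [270, 229], 181, np.float64(0.7))]
red_tube [0.4279 0.0773 0.1068]
   [('w0', [47, 118], 1781, np.float64(0.2)), ('side0', [247, 199], 152, np.float64(0.6)), ('w1', [571, 128], 626, np.float64(1.6)), ('w2', [252, 126], 609, np.float64(0.7)), ('scene', [384, 168], 225, np.float64(0.6)), ('side', [247, 200], 158, np.float64(1.0))]
dock_blue [ 0.4281 -0.304   0.0051]
   [('side0', [290, 387], 2010, np.float64(0.3)), ('w1', [241, 127], 2822, np.floa
[... 275 characters left out ...]
('scene', [166, 305], 1136, np.float64(0.6)), ('side', [430, 355], 1188, np.float64(0.6))]
dock_teal [ 0.4285 -0.1627  0.0248]
   [('w0', [137, 330], 368, np.float64(16.2)), ('side0', [274, 316], 1117, np.float64(4.5)), ('w1', [345, 129], 1419, np.float64(3.8)), ('w2', [80, 131], 1735, np.float64(5.9)), ('scene', [245, 198], 481, np.float64(10.1)), ('side', [274, 316], 1112, np.float64(4.6))]
dock_red [ 0.6364 -0.1209  0.0235]
   [('w0', [329, 311], 2440, np.float64(1.1)), ('side0', [393, 283], 1026, np.float64(1.6)), ('w1', [373, 276], 1239, np.float64(2.2)), ('w2', [135, 275], 1404, np.float64(0.9)), ('scene', [269, 298], 1110, np.float64(1.4)), ('side', [393, 283], 1025, np.float64(1.6))]
```

View pics/w12.png

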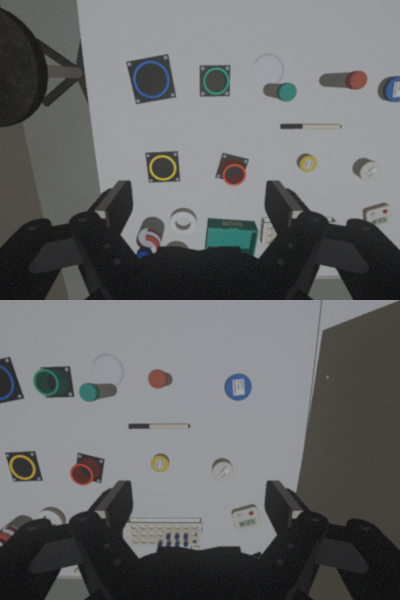

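The fits are good, with residuals around 1 mm and heights matching the text, except dock_teal. It was occluded in w0 and its mask was incomplete in scene. The stacked wrist views show all four holders and items clear of the fingers, with the marker lying along y between the tubes and the yellow tin. I'll do the blue tin first and recompute dock_teal offline.

```bash
cat >> h.py <<'E'
def pick(x,y,z,N=40,clear=.26):
    ctrl.gripper_open(); p=ctrl.get_tool_pos(); h=max(clear,p[2])
    ctrl.servo_line([x,y,h],.25,RD); ctrl.servo_line([x,y,z+.03],.2)
    hit=ctrl.servo_line([x,y,z],.06,guard=12)
    ctrl.gripper_close(N); w=ctrl.get_grip_width(); ctrl.servo_line([x,y,z+.03],.08); ctrl.servo_line([x,y,clear],.2)
    print("pick hit",hit,"w",w,ctrl.get_grip_width(),"F",ctrl.get_gripper_force(),"t",ctrl.get_time_s())
def place(x,y,z,top,clear=.26):
    ctrl.servo_line([x,y,clear],.22); ctrl.servo_line([x,y,z+top],.2)
    hit=ctrl.servo_line([x,y,z],.04,guard=10); print("place hit",hit,"z",ctrl.get_tool_pos()[2]-z)
    ctrl.gripper_open(); ctrl.servo_line([x,y,clear],.2); print("t",ctrl.get_time_s())
E
python3 - <<'E'
from h import *
import pickle
F,s0=pickle.load(open("F.pkl","rb"))
X=np.array([.4285,-.1627,.023])
print(locate("dock_teal",{k:F[k] for k in("w1","w2","side")},X))
print(cv2.cvtColor(F["scene"]["image"],cv2.COLOR_BGR2HSV)[190:222:3,246].tolist())
pick(.4447,.231,.011); f=imaging.grab_frame("side"); cv2.imwrite("pics/b1.png",f["image"])
E
```

```text
(array([ 0.43191174, -0.16635925,  0.02511647]), [('w1', [345, 129], 1419, np.float64(1.9)), ('w2', [80, 131], 1735, np.float64(1.5)), ('side', [274, 316], 1112, np.float64(1.2))])
[[81, 88, 61], [82, 92, 61], [83, 89, 60], [83, 84, 61], [81, 89, 60], [140, 18, 42], [82, 117, 74], [81, 85, 60], [84, 89, 60], [82, 94, 60], [82, 92, 61]]
pick hit False w -0.000163579700123141 0.00016286198907824776 F 0.0 t 9.1
```

View pics/b1.png

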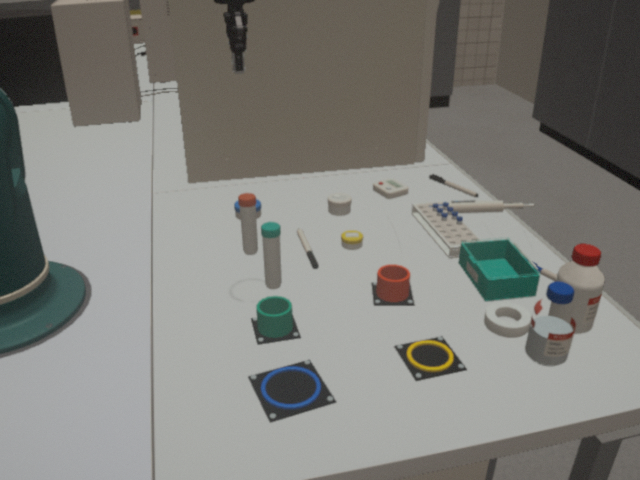

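The fingers closed on nothing, and in the side view the blue tin is still about where it was. I check the actual position and look.

```bash
sed -i 's/(lo,100,30),(hi/(lo,75,30),(hi/' h.py
python3 - <<'E'
from h import *
print(ctrl.get_tool_pos(),ctrl.get_tool_rot())
F={"w":imaging.grab_frame("wrist"),"s":imaging.grab_frame("scene"),"side":imaging.grab_frame("side")}
print(locate("blue_tin",F,np.array([.4447,.231,.022]),60))
cv2.imwrite("pics/b2.png",np.hstack([cv2.resize(F["w"]["image"],(480,360)),F["s"]["image"][130:490,340:640]]) if 0 else F["w"]["image"])
E
```

```text
[0.44422627 0.23076753 0.25889644] [[-9.99998484e-01 -1.02536434e-04 -1.73846866e-03]
 [-1.01508841e-04  9.99999820e-01 -5.91169031e-04]
 [ 1.73852897e-03 -5.90991665e-04 -9.99998314e-01]]
(array([0.44503402, 0.23078319, 0.02338128]), [('w', [319, 191], 1697, np.float64(0.0)), ('s', [463, 207], 593, np.float64(0.0))])
```

View pics/b2.png

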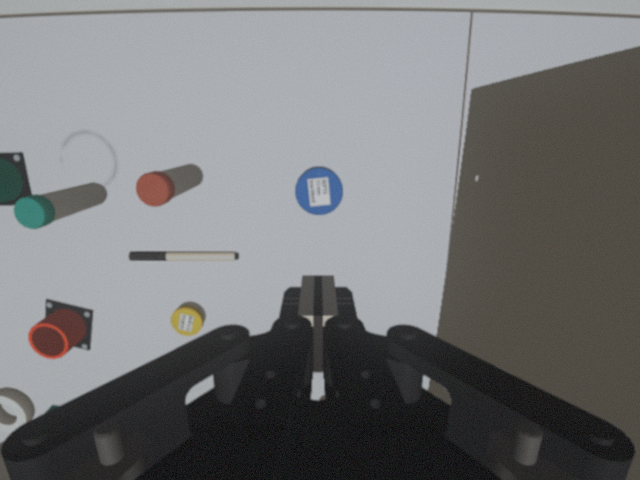

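The tin has not moved: still at (0.445, 0.231), lid at (319,191) in this view. The shut fingers show at (318,300). I repeat the descent in steps, with a picture at each stage.

Run:
```python
from h import *
ctrl.gripper_open(); print("open",ctrl.get_grip_width())
ctrl.servo_line([.445,.231,.04],.2); print(ctrl.servo_line([.445,.231,.011],.06), ctrl.get_tool_pos(),ctrl.get_wrist_force())
a=imaging.grab_frame("wrist")["image"]; s=imaging.grab_frame("scene")["image"]
ctrl.gripper_close(40); print(ctrl.get_grip_width(),ctrl.get_gripper_force(),ctrl.get_tool_pos())
b=imaging.grab_frame("wrist")["image"]; ctrl.dwell(.3); print(ctrl.get_grip_width(),ctrl.get_gripper_force(),ctrl.get_time_s())
cv2.imwrite("pics/b3.png",cv2.resize(np.vstack([a,b]),(400,600)))
```

```text
open 0.08558208497433596
False [0.44487164 0.23109819 0.01089032] [ 0.01180506 -0.04091891 -0.37899712]
0.00019317986267129063 0.0 [0.44498498 0.23097524 0.01099247]
-0.00026471638992547664 0.0 13.1833
```

View pics/b3.png

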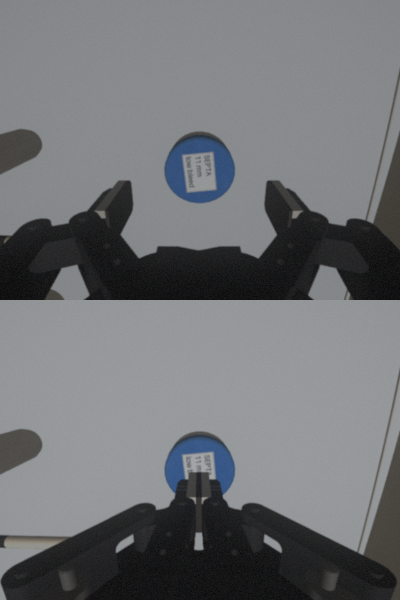

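The shut fingers (tip at about row 275, full frame) cover part of the lid without moving it, so the real tips stand higher than the reported TCP. I measure the tip height from depth and from the side view.

Run:
```python
from h import *
f=imaging.grab_frame("wrist"); p=ctrl.get_tool_pos(); print(p, proj(f,np.array(p)))
for v in range(240,330,6): print(v,f["range_z"][v,[312,320,328]].round(3), end=" ")
print()
R=np.array(f["R"]);
for v in (276,282,290,300):
    c,d=ray(f,(316,v)); z=f["range_z"][v,316]; X=c+d*z/(R@d)[2]; print(v,(X-p).round(4))
g=imaging.grab_frame("scene"); q=proj(g,np.array(p)); print(q)
x,y=map(int,q); cv2.imwrite("pics/tip.png",np.hstack([cv2.resize(f["image"][220:340,240:400],(400,300)),cv2.resize(g["image"][y-50:y+25,x-50:x+50],(400,300))]))
```

```text
[0.44500138 0.23100001 0.01099726] [319.80172062 262.34826557]
240 [0.171 0.17  0.172] 246 [0.171 0.171 0.171] 252 [0.174 0.173 0.173] 258 [0.173 0.173 0.174] 264 [0.174 0.174 0.174] 270 [0.174 0.175 0.174] 276 [0.149 0.149 0.148] 282 [0.142 0.143 0.142] 288 [0.137 0.137 0.137] 294 [0.132 0.131 0.132] 300 [0.127 0.127 0.128] 306 [0.124 0.123 0.124] 312 [0.119 0.118 0.12 ] 318 [0.118 0.116 0.114] 324 [0.118 0.118 0.11 ] 
276 [-0.0108 -0.0018  0.0437]
282 [-0.0103 -0.0018  0.0487]
290 [-0.0112 -0.0018  0.0579]
300 [-0.0104 -0.0018  0.0645]
[461.41991674 211.44204022]
```

View pics/tip.png

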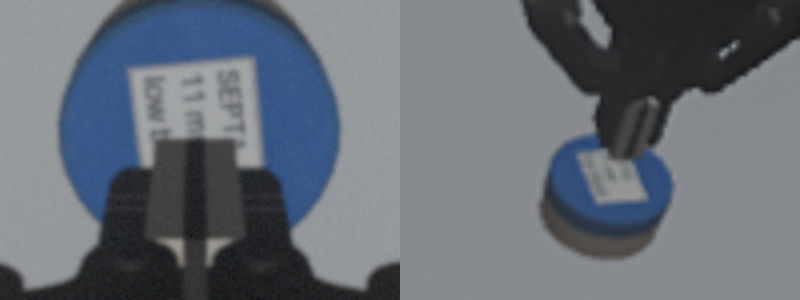

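The crops show the shut tips floating above the lid. Depth and ray geometry both put them about 43 mm above the reported TCP, with no lateral offset. I correct heights by 43 mm and pick up the blue tin.

```bash
python3 - <<'E'
s=open("h.py").read()
s=s.replace("def pick(","OFF=.043  # true finger tips are this far behind the reported TCP (measured)\ndef pick(")
s=s.replace("    ctrl.gripper_open(); p=","    z-=OFF; clear-=OFF; ctrl.gripper_open(); p=").replace("    ctrl.servo_line([x,y,clear],.22)","    z-=OFF; clear-=OFF; ctrl.servo_line([x,y,clear],.22)")
s=s.replace("h=max(clear,p[2])","h=max(clear,p[2]) if np.hypot(p[0]-x,p[1]-y)>.01 else p[2]")
open("h.py","w").write(s)
E
python3 - <<'E'
from h import *
pick(.445,.231,.011)
f=imaging.grab_frame("wrist"); cv2.imwrite("pics/b4.png",f["image"])
E
```

```text
pick hit False w 0.05470160799887145 0.05464993382469521 F 42.17143356800079 t 17.3917
```

View pics/b4.png

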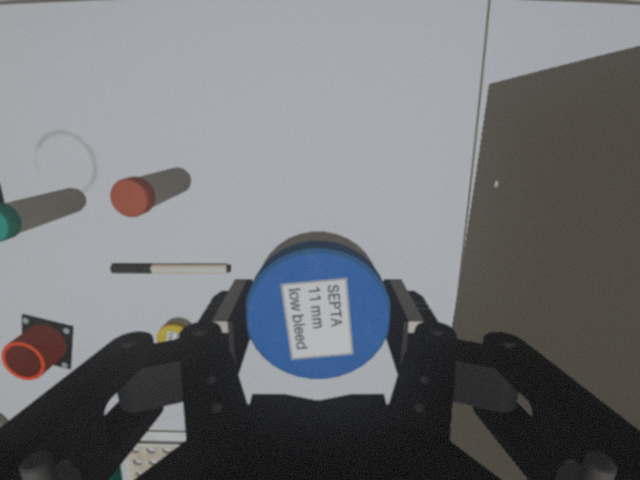

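The blue tin is held: width 54.7 mm, lid centred between the pads at (318,310). I place it, then do the yellow tin, checking grip width before carrying it.

Run:
```python
from h import *
place(.4281,-.304,.014,.03)
f=imaging.grab_frame("wrist"); cv2.imwrite("pics/y0.png",f["image"])
pick(.6181,.0565,.010)
if ctrl.get_grip_width()>.035:
    place(.6328,-.2878,.013,.03)
g=imaging.grab_frame("wrist"); cv2.imwrite("pics/y1.png",cv2.resize(np.vstack([f["image"],g["image"]]),(400,600)))
```

```text
place hit True z 0.0006538939837473501
t 23.7583
pick hit False w 0.04005532148742222 0.04032505854274693 F 40.326515436172485 t 29.975
place hit True z 0.0005646613194540823
t 35.525
```

View pics/y1.png

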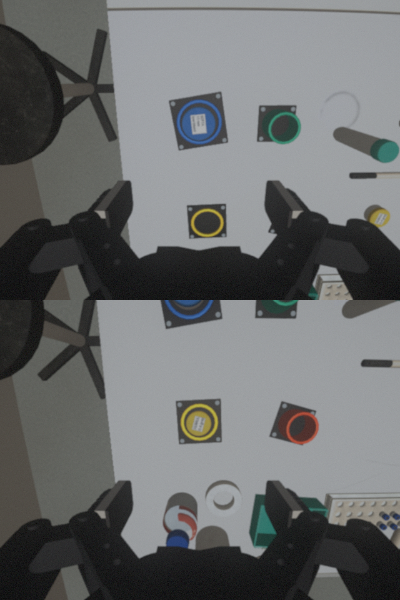

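Both tins sit inside their collars: blue at about (198,123) in the upper half, yellow at about (198,422) in the lower. Next I refine the two tube holders with the fixed mask, then move the red tube.

Run:
```python
from h import *
import pickle
F,s0=pickle.load(open("F.pkl","rb")); F["w3"]=imaging.grab_frame("wrist"); F["sc3"]=imaging.grab_frame("scene")
del F["w0"]; D={}
for n,X in dict(dock_red=[.6364,-.1209,.023],dock_teal=[.4319,-.1664,.023]).items():
    P,i=locate(n,F,np.array(X)); D[n]=P; print(n,P.round(4),i)
pick(.4279,.0773,.086,60,.30); print("t",ctrl.get_time_s())
f=imaging.grab_frame("side"); cv2.imwrite("pics/r1.png",f["image"][0:420,130:530])
```

```text
dock_red [ 0.6362 -0.1203  0.0233] [('side0', [393, 283], 1088, np.float64(1.9)), ('w1', [373, 275], 1316, np.float64(1.5)), ('w2', [136, 275], 1485, np.float64(1.4)), ('scene', [269, 298], 1134, np.float64(0.7)), ('side', [393, 283], 1096, np.float64(1.8)), ('w3', [478, 202], 2740, np.float64(2.0)), ('sc3', [269, 298], 1145, np.float64(0.7))]
dock_teal [ 0.4315 -0.166   0.0236] [('side0', [274, 316], 1237, np.float64(1.1)), ('w1', [345, 129], 1479, np.float64(1.5)), ('w2', [81, 131], 1892, np.float64(1.5)), ('scene', [246, 204], 851, np.float64(1.0)), ('side', [274, 316], 1237, np.float64(1.1)), ('sc3', [246, 204], 857, np.float64(0.8))]
pick hit False w 0.02993618991274803 0.030378582616533475 F 59.19719696044922 t 41.5917
t 41.5917
```

View pics/r1.png

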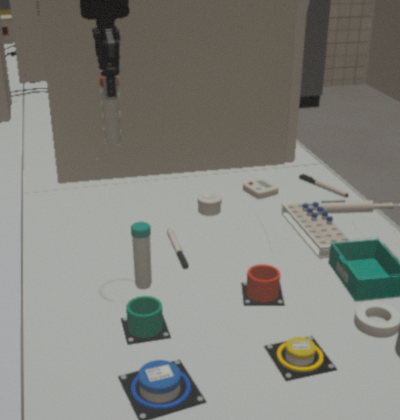

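The red tube is held upright at about (110,110), and both tins sit in their collars at (160,378) and (298,350). I place the red tube, then do the teal one.

Run:
```python
from h import *
place(.6362,-.1203,.089,.055,.30)
pick(.4497,-.0459,.086,60,.30)
if ctrl.get_grip_width()>.025: place(.4315,-.166,.089,.055,.30)
ctrl.servo_line([.5,.15,.3],.25)
f=imaging.grab_frame("side"); g=imaging.grab_frame("scene")
F={"side":f,"scene":g,"w":imaging.grab_frame("wrist")}
for n,X in dict(blue_tin=[.428,-.304,.0255],yellow_tin=[.633,-.288,.021],red_tube=[.636,-.12,.11],teal_tube=[.4315,-.166,.11]).items(): P,i=locate(n,F,np.array(X),20); print(n,P,i)
cv2.imwrite("pics/end.png",np.hstack([f["image"][180:420,200:500],g["image"][150:390,120:520]]))
```

```text
place hit False z 0.0004335719940873478
t 47.35
pick hit False w 0.029859277715118628 0.030081053475896073 F 59.2063182592392 t 52.3833
place hit True z 0.0002970119235144106
t 57.15
blue_tin [ 0.42781165 -0.30420413  0.00875858] [('side', [290, 385], 2273, np.float64(0.6)), ('scene', [171, 209], 1253, np.float64(0.6))]
yellow_tin [ 0.63252008 -0.28761001  0.00598052] [('side', [430, 355], 1300, np.float64(0.2)), ('scene', [166, 305], 1153, np.float64(0.2))]
red_tube [ 0.63619397 -0.12055096  0.10947832] [('side', [396, 236], 253, np.float64(0.8)), ('scene', [267, 266], 352, np.float64(0.4)), ('w', [88, 314], 632, np.float64(0.9))]
teal_tube [ 0.43101561 -0.16605134  0.10956707] [('side', [272, 267], 292, np.float64(0.4)), ('scene', [242, 170], 259, np.float64(0.4))]
```

View pics/end.png

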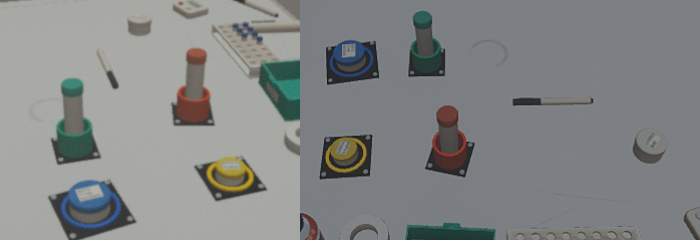

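Both views show all four items standing in the holders of their own colour. The cap centres are at z ≈ 0.1095, so the tubes are on the floor. The tins met the floor within 1 mm of the expected height, and the white tin and marker are untouched.

```bash
python3 -c "
from station import ctrl
print(ctrl.finish_job())"
```

```text
the job is handed in; nothing more can be done
None
```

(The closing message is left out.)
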